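# Seat the spice jar on the mill and hold the dead-man dial at its third speed

## Task

Set the filled grinding jar gently and upright on the spice mill, fully home over the centring collar of its seat, and let go of it; leave the other things on the counter where they are. Only then turn the mill's spring-return dial clockwise, past its first and second clicks to the third, and hold it there against its spring. Finish while still holding the dial at the third click: do not let go of it.

Things in the scene. Friction and masses are not known exactly. Their poses are not given: they have to be found in the camera images.
- jar: Closed steel grinding jar, loose, upright, 76 mm across, 142 mm high, 0.35-0.7 kg; the only vessel with a stepped black lid (80 mm across, upper face at 112 mm) that carries a round grip. Origin: centre of the underside; z up its axis; any yaw. Its foot is an open skirt, 68 mm outside, 60 mm inside, 17 mm deep, that fits over the mill's collar.
- jar_grip (a point): Middle of the jar's round black lid grip, 40 mm across, standing from 112 to 142 mm above the jar's underside; this point is on the axis, 127 mm above the underside; axes as the jar's.
- mill: Aluminium motor base of the spice mill, fixed, 275 x 180 mm. Origin under it at counter height; x to its rear, y to its left, z up. Motor housing (x -25 to 125 mm) 115 mm high, the seat on top; in front of it (x -150 to -25 mm) a console deck sloping up to the housing at 0.35 rad, from 48 to 92 mm high, with the dial.
- mill_seat (a point): Seat centre, on the upper face of a round black rubber pad 112 mm across, 120 mm above the counter, 55 mm behind the mill's origin; axes as the mill's. A collar, 54 mm across at its foot and 40 mm at its top, stands 12 mm above the pad, the coupling 15 mm. Home, the jar's underside rests on the pad with its origin at this point.
- dial_grip (a point): Middle of the dial's bar grip (black, 56 long, 14 wide, 24 mm high, on a disc 56 mm across), on the dial's axis, 12 mm below the bar's top, 12 mm above the disc, 153 mm in front of the seat. z: dial axis, square to the deck, leaning 0.35 rad from vertical to the mill's front. x: along the bar to the end with the white line. Both turn with the dial.
- dial (a joint): Dial angle, rad: 0 off, growing clockwise seen from above. At off the white line points 0.675 rad left of the mill's x. Clicks at 0.45 (first), 0.90 (second), 1.35 (third); end stop 1.44. Dead-man dial: let go, it springs back to off from anywhere. Spring 0.06 Nm at off to 0.2 Nm at the third click, about 0.06 Nm more to pass each click.
- shaker: Bystander: steel shaker with domed top, no grip, 64 mm across, 97 mm high. Origin under its centre, z up.
- tub: Bystander: white lidded tub, 78 mm across, 70 mm high. Origin under its centre, z up.
- squeeze_a: Bystander: white squeeze bottle with a nozzle, 58 mm across, 188 mm high. Origin under its centre, z up.
- squeeze_b: Bystander: a second squeeze bottle like the first.
- trays: Bystander: stack of aluminium foil trays, 150 x 105 mm, 70 mm high. Origin under its centre, z up.
- spatula: Bystander: spatula with blue handle, 240 mm long, lying along its x.
- caddy: Bystander: clear plastic box 110 x 160 mm, 85 mm high, with blue-handled scrapers sticking up to 180 mm. Origin under its centre, z up.

How it is judged:
By the outcome, as a careful person would: the job done as asked, in the order asked, and still so for the second after the job is handed in, while the arm keeps its last pose, push and grip.
It also fails if it takes over 64 s, if anything falls off the work surface, if the arm or the gripper's body presses on something with over 40 N, if the wrist force passes 120 N, or if a joint passes its speed limit or range.

## Robot

A 6-joint arm with a two-finger parallel gripper is mounted at the origin on the work surface. World frame = base frame: x ahead of the robot, y to its left, z up, the work surface at z = 0. Lengths are in m, angles in rad, forces in N, time in s.
With the tool pointing down it reaches from about 0.325 to 0.85 m from the base axis. Payload 15.5 kg.
Tool frame: the origin (TCP) lies midway between the tips of the shut fingers; the grasp point (between the pads) lies 19 mm behind it; z points along the fingers, y is the line along which they close (so a half turn about z gives the same grasp; the last joint's range is limited). The gripper opens to 91 mm and grips with 3 to 60 N. Pads are 32 mm wide; open, the fingers measure 118 mm over their backs; the gripper's body (76 mm by 178 mm) begins 60 mm behind the grasp point.
Start: joints at [1.23, 0.494, 1.345, -0, 1.302, -0.096], TCP at [0.152, 0.606, 0.185] pointing down, gripper open.
Joint ranges: [-2.91, 2.91], [-0.82, 2.16], [0.22, 2.67], [-1.22, 4.37], [0.12, 2.79], [-3.08, 3.08]. Speed limits (rad/s): [1.89, 1.89, 2.57, 3.01, 3.01, 3.01].

## Interface

Orientations are given as a unit quaternion [w, x, y, z].
In Python, from rig import arm gives the robot as it stands.
- The arm moves only by the tool servo_tool, never from a script. Its argument "increments" is a list that holds one entry, the list of rows, each a list of 5 numbers: the shift along the tool's x, y, z in mm, then the turn about the tool's z in rad, then the opening, from 0 (shut) to 1 (fully open). A call has 1 to 5 rows; each row is the pose to reach, as a shift and turn from the pose commanded when the call began, along the tool's axes at that moment; what a row does not reach only later rows make up. A row lasts 1/8 s, in which the tool goes at most 62.5 mm and 10.7 degrees, less where a joint would pass 70% of its speed; a pose out of reach is approached as far as the arm can. A call with a gripper value outside its range is refused whole. The fingers move at their own pace and stop on an object; "force" is the grip in N (left out, the last holds). Time passes only in rows, so rows that repeat a pose let the fingers close. It gives the time, the measured TCP pose, the force, the opening and the grip force at its end, in the units of the state.
- arm.state(): the state, without advancing time (a new reading comes with each control period).
- arm.snapshot(name): name is "side" or "top" or "wrist"; returns a dict with "image" (384x512x3 uint8, blue, green, red), "range_z" (384x512 float32, m along the optical axis (not along the pixel's ray), 0 where there is no reading), "mtx" (3x3 intrinsics, pixels), "camera_from_world" (4x4, takes a point from world to camera coordinates). Camera axes: x right, y up, looking along -z (the intrinsics and any distortion apply to the point x, -y, -z); pixel columns grow to the right and rows downward; lengths in m; the calibration is good to about 2 mm. A picture is of the moment at which its call begins.
- arm.sign_off(): hands the job in; it is judged then, once.
Trained networks look in a picture, given as the dict that the camera call returned (one of the last four; its "shot" number tells which), for a name from the list of things; names that differ only in an ending like _2 or _b are one class to them, and where a whole thing is asked for, a point or a joint stands for the part that bears it (a point fixed in the world has none). Each returns a list of dicts, best first, with "score" (0 to 1); they miss things now and then, are a little off and sometimes report something else, mostly with a low value. They report only what shows in the picture. A call takes as long as a camera call.
- arm.look_for(query, picture): "bbox" ([left, top, right, bottom] in pixels, round what is visible of it).
- arm.regions_of(query, picture): "pixels" (384x512 bool, what is visible of it) and "bbox" ([left, top, right, bottom] in pixels, round what is visible of it).
- arm.tip_of(query, picture): "at" ([column, row] in pixels: a listed point, or the origin of a listed thing).
The state is a dict: "time_s": time; "q": joint angles; "dq": joint speeds; "effort": joint torques, N m; "eef_pos": TCP position; "tcp_rot": TCP orientation; "force": force on the tool from outside, world axes, zero at the start; "moment": the same for the moment, N m; "finger_gap": opening from 0.0 (shut) to 1.0 (fully open); "finger_force": force on a finger pad.
Only numpy, scipy, OpenCV 4.12 (cv2) and the standard library are available. Lean on these libraries where they do the work, as an engineer would, in place of code of your own. Each camera call takes 0.05 s, during which the arm holds its last target. There are 200 camera calls.

## Working session

There is one attempt and no reset: what is moved stays moved. The work goes in short steps, Python scripts to look and compute and a tool call to move; the robot and the scene stay as the last step left them, time stands still between calls to the robot, and variables do not carry over. Pictures are saved under pics/ and viewed, at most 10 in all, crops included, and the job is handed in when it is done.

Besides the shell and the picture viewer there is one more tool, called after "Emit:" by a JSON object that holds its "api" and its "payload". servo_tool: Moves the arm, as the interface text tells. Its arguments: {"type":"object","properties":{"increments":{"type":"array","items":{"type":"array","items":{"type":"array","items":{"type":"number"}}}},"force":{"type":"number"}},"required":["increments"]}

```bash
mkdir -p pics; ls; cat > h.py <<'E'
import numpy as np, cv2
from rig import arm
def world(p,u,v,z=None):
    """pixel -> world from depth (or given depth)"""
    K=p["mtx"]; d=p["range_z"][int(round(v)),int(round(u))] if z is None else z
    c=np.array([(u-K[0,2])/K[0,0]*d,-(v-K[1,2])/K[1,1]*d,-d,1])
    return (np.linalg.inv(p["camera_from_world"])@c)[:3]
def cloud(p):
    K=p["mtx"]; d=p["range_z"]; v,u=np.mgrid[:384,:512]
    c=np.stack([(u-K[0,2])/K[0,0]*d,-(v-K[1,2])/K[1,1]*d,-d,np.ones_like(d)],-1)
    return (c@np.linalg.inv(p["camera_from_world"]).T)[...,:3]
def plane(p,u,v,z0):
    T=np.linalg.inv(p["camera_from_world"]); o=T[:3,3]; r=world(p,u,v,1.0)-o
    return o+r*(z0-o[2])/r[2]
def pix(p,w):
    c=p["camera_from_world"]@np.append(w,1); K=p["mtx"]
    return K[0,0]*c[0]/-c[2]+K[0,2], K[1,1]*-c[1]/-c[2]+K[1,2]
E
python3 - <<'E'
from h import *
np.set_printoptions(precision=4,suppress=True)
s=arm.state(); print(s["tcp_rot"],s["eef_pos"],s["force"])
ims=[]
for n in ("top","side"):
    p=arm.snapshot(n); ims.append(p["image"])
    print(n,[k for k in p if k not in("image","range_z")],np.linalg.inv(p["camera_from_world"])[:3,3])
    for q in ("jar_grip","mill_seat","dial_grip","jar","mill","shaker","tub","squeeze_a","trays","caddy","spatula"):
        for t in arm.tip_of(q,p)[:2]:
            u,v=t["at"]; print(q,round(t["score"],2),np.round(t["at"],1),world(p,min(max(u,0),511),min(max(v,0),383)))
cv2.imwrite("pics/a.png",ims[0]); cv2.imwrite("pics/b.png",ims[1])
E
```

```text
pics
[-0.0001  0.1226  0.9925 -0.0006] [0.1519 0.6058 0.1847] [ 0.3085  0.6652 -0.0145]
top ['mtx', 'camera_from_world', 'shot'] [ 0.2904 -0.0124  1.1636]
jar_grip 0.76 [369.7 216.3] [ 0.5125 -0.3258  0.1451]
mill_seat 0.86 [199.4 165.3] [0.6466 0.1408 0.1345]
dial_grip 0.67 [212.9 214. ] [0.5145 0.0985 0.1066]
dial_grip 0.16 [317.1 192.9] [ 0.5948 -0.1988  0.0677]
jar 0.66 [358.9 222.6] [ 0.5027 -0.3076  0.104 ]
jar 0.65 [102.9 224.8] [0.4934 0.4413 0.0016]
mill 0.86 [208.3 193.7] [0.577  0.1166 0.0899]
shaker 0.64 [ 99.3 223.7] [0.496  0.4516 0.0043]
shaker 0.59 [306.  243.1] [ 0.4431 -0.1622  0.0908]
tub 0.84 [311.6 191.7] [ 0.5978 -0.1826  0.0684]
squeeze_a 0.97 [410.3 194.9] [ 0.6047 -0.483   0.0399]
squeeze_a 0.58 [302.8 144.3] [ 0.7384 -0.1551  0.0859]
trays 0.56 [356.2 167.1] [ 0.6774 -0.3158  0.0695]
caddy 0.69 [101.4 223.6] [0.4964 0.445  0.005 ]
spatula 0.69 [355.7 288.1] [ 0.3282 -0.3188  0.0025]
side ['mtx', 'camera_from_world', 'shot'] [ 0.0453 -1.1298  0.9307]
jar_grip 0.89 [290.3 250.5] [ 0.5037 -0.3573  0.1347]
mill_seat 0.97 [267.8 165.8] [0.6491 0.121  0.1317]
dial_grip 0.67 [236.9 182.9] [0.5072 0.0901 0.1025]
jar 0.61 [288.9 276. ] [ 0.4975 -0.3737  0.0483]
mill 0.94 [257.7 192.8] [0.5669 0.0274 0.082 ]
mill 0.4 [294.2 244.3] [ 0.5215 -0.3463  0.1439]
shaker 0.77 [253.  252.3] [ 0.4479 -0.2139  0.0255]
tub 0.74 [293.6 246.1] [ 0.5179 -0.3499  0.1411]
squeeze_a 0.91 [322.7 227.8] [ 0.738  -0.1753  0.0149]
squeeze_a 0.66 [344.8 308.4] [ 0.5991 -0.5269  0.0261]
trays 0.62 [339.6 262.5] [ 0.6639 -0.3906  0.0601]
spatula 0.81 [233.3 291.4] [ 0.3339 -0.3337  0.0075]
spatula 0.16 [205.8 163.1] [0.4697 0.3746 0.045 ]
```

View pics/a.png

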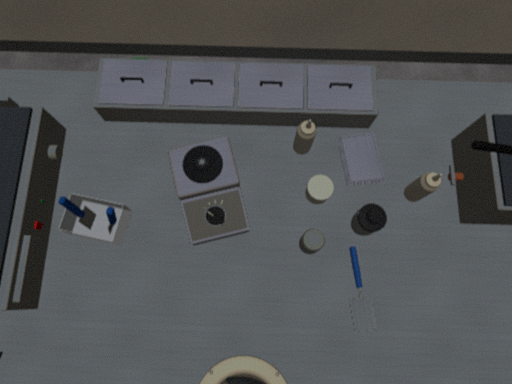

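View pics/b.png

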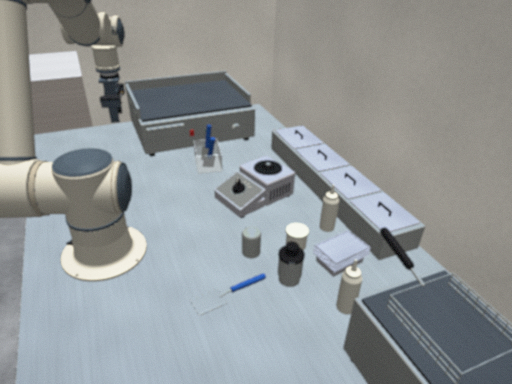

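The top view shows the jar at about (372,217), the seat at (203,164) and the dial at (215,215). In the side view the jar is at (291,262). Next I fit these from depth.

```bash
python3 - <<'E'
from h import *
np.set_printoptions(precision=4,suppress=True)
for n in ("top","side"):
    p=arm.snapshot(n); c=cloud(p); ok=p["range_z"]>0
    near=lambda x,y,r: ok&(np.hypot(c[...,0]-x,c[...,1]-y)<r)
    for lo,hi,nm in ((.128,.155,"grip"),(.105,.120,"lid")):
        m=near(.512,-.335,.06)&(c[...,2]>lo)&(c[...,2]<hi); q=c[m]
        if len(q)>3:
            (x,y),r=cv2.minEnclosingCircle(q[:,:2].astype(np.float32)); print(n,nm,len(q),x,y,r,q.mean(0))
    m=near(.62,.13,.17)&(c[...,2]>.107)&(c[...,2]<.127); q=c[m][:,:2].astype(np.float32)
    print(n,"housing",len(q),cv2.minAreaRect(q),np.median(c[m][:,2]))
    m=near(.65,.14,.05)&(c[...,2]>.1265); q=c[m]; print("collar",len(q),q.mean(0),cv2.minEnclosingCircle(q[:,:2].astype(np.float32)))
    b=c[near(.51,.095,.045)]; 
    m=near(.58,.11,.2)&(c[...,2]>.03); q=c[m][:,:2].astype(np.float32); print("mill",cv2.minAreaRect(q))
    # dark pixels for pad/dial
    g=cv2.cvtColor(p["image"],cv2.COLOR_BGR2GRAY)
    for nm,x,y,r in (("pad",.648,.137,.075),("dial",.51,.096,.04)):
        m=near(x,y,r)&(g<60)&(c[...,2]>.05); vv,uu=np.nonzero(m); 
        if len(uu)>4: print(nm,len(uu),c[m].mean(0),cv2.minEnclosingCircle(c[m][:,:2].astype(np.float32)))
    print(g[150:180,203][::4], c[150:180:4,203,2])
    if n=="top":
        cv2.imwrite("pics/c.png",cv2.resize(p["image"][130:250,150:270],None,fx=5,fy=5,interpolation=cv2.INTER_CUBIC))
E
```

```text
top grip 193 0.5193979740142822 -0.34215986728668213 0.02068842016160488 [ 0.5181 -0.3409  0.141 ]
top lid 443 0.5202692151069641 -0.34319034218788147 0.04089512676000595 [ 0.5164 -0.3383  0.1123]
top housing 2888 ((0.6164642572402954, 0.12353157252073288), (0.22683091461658478, 0.17930205166339874), 15.675684928894043) 0.11668041820332409
collar 225 [0.6573 0.135  0.1321] ((0.665108859539032, 0.14418934285640717), 0.035822026431560516)
mill ((0.5935160517692566, 0.11678504943847656), (0.27457699179649353, 0.17973312735557556), 15.943920135498047)
pad 1182 [0.6523 0.134  0.1215] ((0.6431243419647217, 0.13674497604370117), 0.0702105164527893)
dial 273 [0.5141 0.093  0.0871] ((0.5139538049697876, 0.09280090034008026), 0.030167195945978165)
[26 19 44 90 34 20 29 27] [0.1214 0.1266 0.1294 0.1363 0.1348 0.1294 0.1191 0.1219]
side grip 139 0.5135049819946289 -0.3425835371017456 0.021423673257231712 [ 0.5121 -0.3471  0.1393]
side lid 273 0.5143844485282898 -0.34348028898239136 0.040440671145915985 [ 0.5078 -0.3541  0.1116]
side housing 843 ((0.6173521280288696, 0.12420395761728287), (0.21800120174884796, 0.18688419461250305), 14.916297912597656) 0.11603047993047666
collar 69 [0.6517 0.1302 0.1316] ((0.6521223187446594, 0.13389427959918976), 0.02562008425593376)
mill ((0.5886943340301514, 0.11665911227464676), (0.27801385521888733, 0.18700438737869263), 15.15639877319336)
pad 226 [0.6485 0.1218 0.1224] ((0.6517941951751709, 0.12968479096889496), 0.05307190120220184)
dial 91 [0.5091 0.0833 0.0858] ((0.5101187229156494, 0.09093039482831955), 0.03174775093793869)
[105 109 119 148 154 192 179 184] [ 0.0505  0.0344  0.0751  0.0555  0.0339  0.0153 -0.0017  0.0044]
```

Emit:
{"api": "servo_tool", "payload": {"increments": [[[0, 0, -60, 0, 1], [0, 0, -115, 0, 1], [-50, 0, -115, 0, 1], [-100, -50, -115, 0, 1], [-150, -110, -115, 0, 1]]]}}

```text
time_s: 1.92
eef_pos: [0.2613, 0.483, 0.3001]
tcp_rot: [0.0, 0.122, 0.992, -0.0]
force: [0.9, 0.4, 0.4]
finger_gap: 1.001
finger_force: 0.0
```

Emit:
{"api": "servo_tool", "payload": {"increments": [[[-30, -50, 0, 0, 1], [-60, -100, 0, 0, 1], [-90, -150, 0, 0, 1], [-120, -200, 0, 0, 1], [-150, -250, 0, 0, 1]]]}}

```text
time_s: 2.55
eef_pos: [0.3452, 0.2037, 0.3006]
tcp_rot: [0.0, 0.122, 0.992, 0.0]
force: [1.3, 0.2, 0.2]
finger_gap: 1.004
finger_force: 0.0
```

Emit:
{"api": "servo_tool", "payload": {"increments": [[[-30, -50, 0, 0, 1], [-60, -100, 0, 0, 1], [-90, -150, 0, 0, 1], [-120, -200, 0, 0, 1], [-150, -250, 0, 0, 1]]]}}

```text
time_s: 3.18
eef_pos: [0.4299, -0.0757, 0.3006]
tcp_rot: [0.0, 0.123, 0.992, 0.0]
force: [1.6, 0.9, 0.8]
finger_gap: 1.004
finger_force: 0.0
```

Emit:
{"api": "servo_tool", "payload": {"increments": [[[-35, -55, 0, 0, 1], [-70, -110, 0, 0, 1], [-110, -165, 0, 0, 1], [-147, -220, 0, 0, 1], [-147, -240, 0, 0, 1]]]}}

```text
time_s: 3.8
eef_pos: [0.5144, -0.3449, 0.2995]
tcp_rot: [-0.0, 0.123, 0.992, 0.0]
force: [-0.3, 1.0, 0.1]
finger_gap: 1.001
finger_force: 0.0
```

```bash
cat > w.py <<'E'
from h import *
import sys
np.set_printoptions(precision=4,suppress=True)
s=arm.state(); print(s["eef_pos"],s["tcp_rot"],s["q"],s["force"])
p=arm.snapshot("wrist"); print(np.linalg.inv(p["camera_from_world"])[:3,3])
if len(sys.argv)>1: cv2.imwrite("pics/%s.png"%sys.argv[1],p["image"])
c=cloud(p); ok=p["range_z"]>0
E
cat > w1.py <<'E'
from w import *
m0=ok&(np.hypot(c[...,0]-.5165,c[...,1]+.3425)<.06)
for lo,hi,nm in ((.132,.155,"grip"),(.105,.120,"lid")):
    q=c[m0&(c[...,2]>lo)&(c[...,2]<hi)]
    if len(q)>3: print(nm,len(q),cv2.minEnclosingCircle(q[:,:2].astype(np.float32)),q.mean(0))
E
python3 w1.py d
```

```text
[ 0.5144 -0.3449  0.2995] [-0.0001  0.1231  0.9924  0.    ] [-0.687   0.4035  1.185  -0.0001  1.5533 -2.0109] [-0.3475  0.9772  0.1054]
[ 0.4325 -0.3231  0.4984]
grip 955 ((0.5173829197883606, -0.3425091505050659), 0.02076995186507702) [ 0.5162 -0.3422  0.1408]
lid 2126 ((0.5167590379714966, -0.34218379855155945), 0.04077848792076111) [ 0.5129 -0.3414  0.1109]
```

Emit:
{"api": "servo_tool", "payload": {"increments": [[[-2, 3, 50, 0, 1], [-2, 3, 100, 0, 1], [-2, 3, 150, 0, 1], [-2, 3, 175, 0, 1], [-2, 3, 182, 0, 1]]]}}

```text
time_s: 4.47
eef_pos: [0.5157, -0.339, 0.117]
tcp_rot: [-0.001, 0.123, 0.992, 0.001]
force: [0.2, 0.1, 0.2]
finger_gap: 1.001
finger_force: 0.0
```

Emit:
{"api": "servo_tool", "payload": {"increments": [[[0, 0, 0, 0, 0], [0, 0, 0, 0, 0], [0, 0, 0, 0, 0], [0, 0, 0, 0, 0], [0, 0, 0, 0, 0]]], "force": 40}}

```text
time_s: 5.1
eef_pos: [0.5165, -0.3398, 0.1185]
tcp_rot: [0.0, 0.123, 0.992, -0.0]
force: [-0.2, -0.4, 0.3]
finger_gap: 0.482
finger_force: 0.0
```

Emit:
{"api": "servo_tool", "payload": {"increments": [[[0, -2.5, 1, 0, 0], [0, -2.5, 1, 0, 0], [0, -2.5, 1, 0, 0], [0, -2.5, 1, 0, 0]]]}}

```text
time_s: 5.6
eef_pos: [0.5159, -0.3422, 0.1173]
tcp_rot: [-0.0, 0.123, 0.992, 0.0]
force: [0.3, 0.8, 0.4]
finger_gap: 0.048
finger_force: 0.0
```

Emit:
{"api": "servo_tool", "payload": {"increments": [[[0, 0, -10, 0, 0], [0, 0, -30, 0, 0], [0, 0, -50, 0, 0], [0, 0, -60, 0, 0]]]}}

```text
time_s: 6.1
eef_pos: [0.5163, -0.3425, 0.179]
tcp_rot: [0.001, 0.123, 0.992, -0.001]
force: [0.2, 0.1, -0.6]
finger_gap: 0.002
finger_force: 0.0
```

```bash
python3 - e <<'E'
from w import *
s=arm.state(); print(s["finger_gap"],s["finger_force"],s["moment"])
p=arm.snapshot("side"); cv2.imwrite("pics/f.png",cv2.resize(p["image"][130:330,180:380],None,fx=3,fy=3,interpolation=cv2.INTER_CUBIC))
E
```

```text
[ 0.5163 -0.3425  0.179 ] [ 0.0008  0.1226  0.9925 -0.0005] [-0.682   0.4907  1.3696 -0.      1.2793 -2.0071] [ 0.1691  0.0724 -0.5995]
[ 0.434  -0.3205  0.3777]
0.006249773189755611 0.0 [ 0.0096 -0.0246  0.053 ]
```

View pics/f.png

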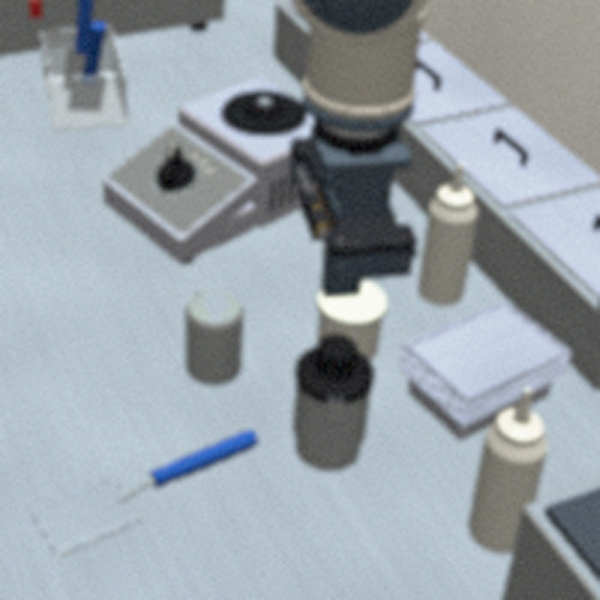

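View pics/e.png

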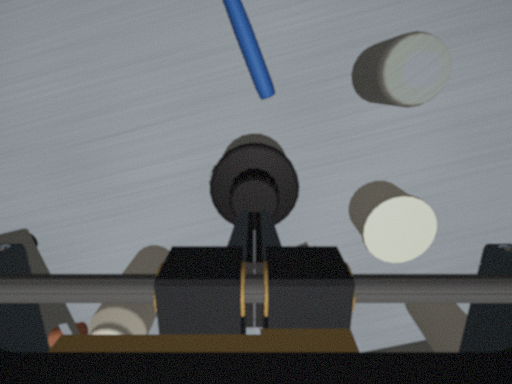

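The fingers closed on nothing. In the crop the jar still stands at (335,400) and the shut fingertips are at about (345,290). I'll measure where the tips really are.

```bash
python3 - <<'E'
from w import *
s=arm.state(); e=s["eef_pos"]; print(s["finger_gap"])
print("wrist tcp pix",pix(p,e),"range there",[round(float(p["range_z"][v,255]),3) for v in range(150,340,10)])
for v in range(180,340,12): print(v,c[v,255],c[v,250])
m=ok&(np.hypot(c[...,0]-.5165,c[...,1]+.3425)<.06)&(c[...,2]>.135)&(c[...,2]<.15); q=c[m]; print(q.mean(0),len(q))
for n in ("side","top"):
    p=arm.snapshot(n); print(n,pix(p,e),pix(p,[.517,-.3425,.142]))
    cc=cloud(p); m=(p["range_z"]>0)&(np.hypot(cc[...,0]-e[0],cc[...,1]-e[1])<.06)&(cc[...,2]<.5)&(cc[...,2]>.1)
    q=cc[m]; 
    for z in np.arange(.13,.32,.02):
        k=q[(q[:,2]>z)&(q[:,2]<z+.02)]; print(round(z,2),len(k),k.mean(0) if len(k) else "")
E
```

```text
[ 0.5163 -0.3425  0.1786] [ 0.0009  0.1226  0.9925 -0.0005] [-0.6821  0.4911  1.3701 -0.      1.2784 -2.0071] [ 0.0665 -0.3896  0.0345]
[ 0.434  -0.3205  0.3773]
0.004261313458502855
wrist tcp pix (np.float64(252.70908373037977), np.float64(217.46228462202527)) range there [0.27, 0.271, 0.267, 0.247, 0.248, 0.25, 0.252, 0.171, 0.16, 0.148, 0.139, 0.133, 0.133, 0.09, 0.089, 0.088, 0.137, 0.138, 0.38]
180 [ 0.5013 -0.3369  0.1404] [ 0.5001 -0.3406  0.1414]
192 [ 0.5108 -0.3393  0.1405] [ 0.5094 -0.3429  0.1419]
204 [ 0.5203 -0.3416  0.1411] [ 0.5192 -0.3454  0.1413]
216 [ 0.5004 -0.3368  0.2142] [ 0.4999 -0.3395  0.2138]
228 [ 0.5003 -0.3368  0.2301] [ 0.4996 -0.3392  0.2302]
240 [ 0.5002 -0.3368  0.2434] [ 0.4998 -0.3391  0.243 ]
252 [ 0.5007 -0.337   0.2536] [ 0.4998 -0.3389  0.2545]
264 [ 0.5015 -0.3372  0.2621] [ 0.5006 -0.339   0.2628]
276 [ 0.4834 -0.3327  0.2994] [ 0.4836 -0.3342  0.2985]
288 [ 0.4853 -0.3332  0.3021] [ 0.4848 -0.3345  0.3023]
300 [ 0.4888 -0.3341  0.3025] [ 0.4887 -0.3355  0.3021]
312 [ 0.5247 -0.343   0.2616] [ 0.5233 -0.3448  0.2627]
324 [ 0.5294 -0.3441  0.2633] [ 0.5303 -0.3466  0.2615]
336 [ 0.4917 -0.3348  0.3125] [ 0.4917 -0.3361  0.3122]
[ 0.513  -0.3411  0.1409] 1595
side (np.float64(292.7544292668838), np.float64(235.0857751677333)) (np.float64(292.20044344786476), np.float64(244.3760269571954))
0.13 131 [ 0.5125 -0.3471  0.1401]
0.15 0 
0.17 0 
0.19 6 [ 0.5145 -0.3479  0.2079]
0.21 64 [ 0.508  -0.3478  0.2191]
0.23 6 [ 0.4976 -0.3326  0.2399]
0.25 2 [ 0.4982 -0.3296  0.2517]
0.27 1 [ 0.4723 -0.3575  0.2898]
0.29 123 [ 0.483  -0.3401  0.3043]
0.31 115 [ 0.4944 -0.36    0.3247]
top (np.float64(379.700075370244), np.float64(212.60522590706702)) (np.float64(375.5074881716732), np.float64(215.07262132861769))
0.13 0 
0.15 0 
0.17 0 
0.19 0 
0.21 0 
0.23 0 
0.25 0 
0.27 0 
0.29 1 [ 0.5544 -0.3018  0.2972]
0.31 14 [ 0.5484 -0.2963  0.325 ]
```

Both cameras put the real fingertips about 28 mm above the reported TCP height, and they agree on xy. So the fingers shut just above the grip. I'll reopen and check the tip height with the fingers open.

Emit:
{"api": "servo_tool", "payload": {"increments": [[[0, 0, 0, 0, 1], [0, 0, 0, 0, 1], [0, 0, 0, 0, 1], [0, 0, 0, 0, 1], [0, 0, 0, 0, 1]]]}}

```text
time_s: 6.98
eef_pos: [0.5159, -0.3422, 0.1773]
tcp_rot: [0.0, 0.123, 0.992, -0.0]
force: [-0.2, 0.0, 0.0]
finger_gap: 0.523
finger_force: 0.0
```

Emit:
{"api": "servo_tool", "payload": {"increments": [[[0, 0, 0, 0, 1], [0, 0, 0, 0, 1], [0, 0, 0, 0, 1]]]}}

```text
time_s: 7.35
eef_pos: [0.5159, -0.3422, 0.1773]
tcp_rot: [0.0, 0.123, 0.992, -0.0]
force: [0.0, 0.1, 0.1]
finger_gap: 0.85
finger_force: 0.0
```

```bash
python3 - <<'E'
from w import *
s=arm.state(); e=s["eef_pos"]; print(s["finger_gap"])
R=np.array([[-.9702,.2435,0],[.2435,.9702,0],[0,0,-1]])
def tipscan(c,ok):
    t=(c-e)@R   # tool coords
    m=ok&(abs(t[...,0])<.03)&(abs(t[...,1])<.075)&(t[...,2]>-.1)&(c[...,2]>.15)
    q=t[m]; print(len(q))
    for z in np.arange(-.1,.03,.01):
        k=q[(q[:,2]>z)&(q[:,2]<z+.01)]
        if len(k): print(round(z,2),len(k),k.min(0),k.max(0))
tipscan(c,ok)
p=arm.snapshot("side"); tipscan(cloud(p),p["range_z"]>0)
E
```

```text
[ 0.5159 -0.3422  0.1773] [ 0.      0.1226  0.9925 -0.    ] [-0.6821  0.4924  1.3713 -0.      1.2778 -2.0071] [0.0013 0.0995 0.1065]
[ 0.4338 -0.3204  0.3762]
0.8930286437194614
7289
-0.1 1068 [-0.017  -0.0503 -0.1   ] [ 0.0194  0.0521 -0.09  ]
-0.09 1896 [-0.0173 -0.051  -0.09  ] [ 0.0195  0.0527 -0.08  ]
-0.08 1096 [-0.016  -0.0504 -0.08  ] [ 0.019   0.0518 -0.07  ]
-0.07 891 [-0.0153 -0.0489 -0.07  ] [ 0.0189  0.0509 -0.06  ]
-0.06 821 [-0.0086 -0.0485 -0.06  ] [ 0.0189  0.0502 -0.05  ]
-0.05 757 [-0.0148 -0.0478 -0.05  ] [ 0.0187  0.0494 -0.04  ]
-0.04 654 [-0.0161 -0.0467 -0.04  ] [ 0.0188  0.0486 -0.03  ]
-0.03 106 [-0.0155 -0.0433 -0.03  ] [ 0.0186  0.0446 -0.0268]
233
-0.1 5 [ 0.0136  0.0434 -0.0992] [ 0.0195  0.0487 -0.0914]
-0.09 28 [-0.0123 -0.0562 -0.0898] [ 0.0208  0.0464 -0.0809]
-0.08 47 [-0.0136 -0.0551 -0.0796] [ 0.0211  0.0467 -0.0703]
-0.07 39 [-0.0141 -0.0542 -0.0695] [ 0.0202  0.0471 -0.0602]
-0.06 38 [-0.013  -0.0527 -0.06  ] [ 0.0202  0.0464 -0.0502]
-0.05 38 [-0.0143 -0.0541 -0.0499] [ 0.0211  0.0479 -0.0402]
-0.04 34 [-0.0123 -0.0509 -0.0397] [ 0.0207  0.0488 -0.0304]
-0.03 4 [ 0.009  -0.0467 -0.0298] [ 0.0197 -0.0424 -0.0268]
```

Emit:
{"api": "servo_tool", "payload": {"increments": [[[-1, 0, 30, 0, 1], [-1, 0, 60, 0, 1], [-1, 0, 80, 0, 1], [-1, 0, 88, 0, 1], [-1, 0, 88, 0, 1]]]}}

```text
time_s: 8.07
eef_pos: [0.5168, -0.3424, 0.0893]
tcp_rot: [-0.0, 0.123, 0.992, 0.0]
force: [0.2, -0.1, -0.1]
finger_gap: 1.003
finger_force: 0.0
```

Emit:
{"api": "servo_tool", "payload": {"increments": [[[0, 0, 0, 0, 0], [0, 0, 0, 0, 0], [0, 0, 0, 0, 0], [0, 0, 0, 0, 0], [0, 0, 0, 0, 0]]], "force": 40}}

```text
time_s: 8.7
eef_pos: [0.5168, -0.3424, 0.0894]
tcp_rot: [0.0, 0.123, 0.992, -0.0]
force: [0.1, -0.0, -0.2]
finger_gap: 0.486
finger_force: 0.0
```

Emit:
{"api": "servo_tool", "payload": {"increments": [[[0, 0, 0, 0, 0], [0, 0, 0, 0, 0], [0, 0, 0, 0, 0], [0, 0, 0, 0, 0]]]}}

```text
time_s: 9.2
eef_pos: [0.5168, -0.3425, 0.0893]
tcp_rot: [-0.0, 0.123, 0.992, -0.0]
force: [-0.3, -1.6, 0.2]
finger_gap: 0.429
finger_force: 40.0
```

Emit:
{"api": "servo_tool", "payload": {"increments": [[[0, 0, -5, 0, 0], [0, 0, -20, 0, 0], [0, 0, -60, 0, 0], [0, 0, -110, 0, 0], [0, 0, -160, 0, 0]]]}}

```text
time_s: 9.82
eef_pos: [0.5165, -0.3421, 0.2518]
tcp_rot: [0.0, 0.123, 0.992, -0.0]
force: [0.6, -0.8, -5.9]
finger_gap: 0.432
finger_force: 40.0
```

Emit:
{"api": "servo_tool", "payload": {"increments": [[[0, 0, 0, 0, 0], [0, 0, 0, 0, 0]]]}}

```text
time_s: 10.07
eef_pos: [0.5163, -0.3419, 0.2488]
tcp_rot: [-0.0, 0.123, 0.992, 0.0]
force: [-1.0, 0.2, -6.0]
finger_gap: 0.428
finger_force: 40.0
```

Emit:
{"api": "servo_tool", "payload": {"increments": [[[0, 40, 0, 0, 0], [-2, 95, 0, 0, 0], [-4, 150, 0, 0, 0], [-5, 205, 0, 0, 0], [-5, 255, 0, 0, 0]]]}}

```text
time_s: 10.7
eef_pos: [0.583, -0.0941, 0.2475]
tcp_rot: [-0.002, 0.122, 0.992, 0.0]
force: [0.1, 0.1, -6.7]
finger_gap: 0.429
finger_force: 40.0
```

Emit:
{"api": "servo_tool", "payload": {"increments": [[[0, 40, 0, 0, 0], [0, 65, 0, 0, 0], [0, 68, 0, 0, 0], [0, 68, 0, 0, 0]]]}}

```text
time_s: 11.2
eef_pos: [0.5996, -0.0305, 0.2481]
tcp_rot: [-0.001, 0.122, 0.992, -0.0]
force: [0.9, -0.3, -5.8]
finger_gap: 0.426
finger_force: 40.0
```

```bash
python3 w.py g
```

```text
[ 0.5996 -0.0305  0.2481] [-0.0011  0.1225  0.9925 -0.0001] [-0.1501  0.4072  1.3169 -0.0003  1.4197 -1.4753] [ 0.9232 -0.2698 -5.8297]
[ 0.518  -0.0088  0.4472]
```

View pics/g.png

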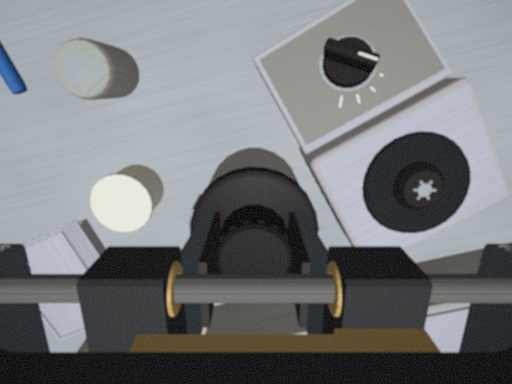

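The picture shows the pad at about (417,182) with the coupling at (425,190). The dial is at (350,62) with its white line towards (375,57). The jar hangs upright in the grip.

```bash
python3 - <<'E'
from w import *
print(s["finger_gap"])
g=cv2.cvtColor(p["image"],cv2.COLOR_BGR2GRAY)
near=lambda x,y,r: ok&(np.hypot(c[...,0]-x,c[...,1]-y)<r)
# pad: contour of dark blob, outline projected on z=.120
m=((g<75)&near(.656,.135,.08)&(c[...,2]>.1)).astype(np.uint8)
m=cv2.morphologyEx(m,cv2.MORPH_CLOSE,np.ones((5,5)))
k=max(cv2.findContours(m,cv2.RETR_EXTERNAL,cv2.CHAIN_APPROX_NONE)[0],key=cv2.contourArea)
w=np.array([plane(p,u,v,.120)[:2] for u,v in k[:,0]],np.float32)
A=np.c_[2*w,np.ones(len(w))]; 
sel=np.ones(len(w),bool)
for _ in range(5):
    x=np.linalg.lstsq(A[sel],(w[sel]**2).sum(1),rcond=None)[0]; r=np.sqrt(x[2]+x[0]**2+x[1]**2)
    res=np.hypot(*(w-x[:2]).T)-r; sel=abs(res)<.003
print("pad",x[:2],r,sel.mean())
q=c[near(.656,.135,.035)&(c[...,2]>.1285)&(c[...,2]<.1335)]; print("collar top",len(q),q.mean(0),cv2.minEnclosingCircle(q[:,:2].astype(np.float32)))
q=c[near(.656,.135,.02)&(c[...,2]>.1335)]; print("coupling",len(q),q.mean(0),cv2.minEnclosingCircle(q[:,:2].astype(np.float32)) if len(q) else "")
t=arm.tip_of("mill_seat",p); print([(np.round(a["at"],1),a["score"],plane(p,*a["at"],.120)) for a in t[:1]])
# yaw from mill deck+housing
m=near(.59,.115,.2)&(c[...,2]>.04)&(c[...,1]>.0)
# deck plane fit
d=c[near(.511,.093,.07)&(c[...,2]>.045)&(g>80)&(c[...,2]<.09)]
P=np.linalg.lstsq(np.c_[d[:,:2],np.ones(len(d))],d[:,2],rcond=None)[0]; print("deck grad",P,"yaw",np.arctan2(P[1],P[0]),"slope",np.hypot(*P[:2]))
D=near(.511,.093,.05); h=c[...,2]-(c[...,:2]@P[:2]+P[2])
b=c[D&(h>.026)]; print("bar",len(b),b.mean(0),cv2.minAreaRect(b[:,:2].astype(np.float32)),h[D].max())
dk=c[D&(h>.004)&(h<.02)]; print("disc",len(dk),dk.mean(0),np.median(h[D&(h>.004)&(h<.02)]))
wl=D&(g>140)&(h>.02); print("white",wl.sum(),c[wl].mean(0))
for a in arm.tip_of("dial_grip",p)[:1]: print(a["at"],world(p,*a["at"]))
# jar in hand
q=c[near(.6,-.03,.05)&(c[...,2]>.26)&(c[...,2]<.28)]; print("lid",len(q),q.mean(0),cv2.minEnclosingCircle(q[:,:2].astype(np.float32)))
E
```

```text
[ 0.5997 -0.0309  0.2484] [-0.0009  0.1228  0.9924 -0.0001] [-0.1508  0.4069  1.3166 -0.0003  1.4198 -1.4753] [ 0.0694  0.0357 -5.7574]
[ 0.518  -0.0091  0.4474]
0.42959397758708845
pad [0.6561 0.1348] 0.0552897544743857 1.0
collar top 1104 [0.6556 0.1347 0.1311] ((0.6568922996520996, 0.1357513666152954), 0.022553158923983574)
coupling 194 [0.6572 0.1362 0.1344] ((0.6571224927902222, 0.13643990457057953), 0.0117905642837286)
[(array([420.3, 186.3]), 0.98, array([0.6599, 0.139 , 0.12  ]))]
deck grad [ 0.3515  0.0987 -0.1215] yaw 0.273713284150559 slope 0.36509186548818146
bar 917 [0.5088 0.093  0.101 ] ((0.508487343788147, 0.09332796186208725), (0.053770918399095535, 0.015035711228847504), 56.875518798828125) 0.03883186340917537
disc 1186 [0.5206 0.0918 0.081 ] 0.01024606123189381
white 86 [0.5161 0.1076 0.1067]
[352.2, 55.0] [0.5119 0.0936 0.1031]
lid 4744 [ 0.5772 -0.0248  0.2701] ((0.5998438000679016, -0.030012007802724838), 0.0410953164100647)
```

Emit:
{"api": "servo_tool", "payload": {"increments": [[[-3, 40, -5, 0, 0], [-8, 90, -5, 0, 0], [-12, 140, -5, 0, 0], [-15, 174, -5, 0, 0], [-15, 174.5, -5, 0, 0]]]}}

```text
time_s: 12.02
eef_pos: [0.6577, 0.137, 0.2538]
tcp_rot: [-0.0, 0.122, 0.993, 0.0]
force: [0.3, -1.8, -5.3]
finger_gap: 0.434
finger_force: 40.0
```

Emit:
{"api": "servo_tool", "payload": {"increments": [[[0, 0, 0, 0, 0], [0, 0, 0, 0, 0], [0, 0, 0, 0, 0]]]}}

```text
time_s: 12.4
eef_pos: [0.6572, 0.1344, 0.2545]
tcp_rot: [0.0, 0.123, 0.992, -0.0]
force: [-0.5, -1.1, -6.4]
finger_gap: 0.426
finger_force: 40.0
```

Emit:
{"api": "servo_tool", "payload": {"increments": [[[0, 0, 12, 0, 0], [0, 0, 24, 0, 0], [0, 0, 32, 0, 0], [0, 0, 36, 0, 0], [0, 0, 36, 0, 0]]]}}

```text
time_s: 13.02
eef_pos: [0.6572, 0.1353, 0.218]
tcp_rot: [-0.0, 0.123, 0.992, -0.0]
force: [0.3, 1.0, -6.5]
finger_gap: 0.427
finger_force: 40.0
```

Emit:
{"api": "servo_tool", "payload": {"increments": [[[0, 0, 2, 0, 0], [0, 0, 4, 0, 0], [0, 0, 5, 0, 0], [0, 0, 6, 0, 0], [0, 0, 7, 0, 0]]]}}

```text
time_s: 13.65
eef_pos: [0.6573, 0.1353, 0.2113]
tcp_rot: [0.0, 0.123, 0.992, 0.0]
force: [0.5, -0.1, -5.6]
finger_gap: 0.429
finger_force: 40.0
```

Emit:
{"api": "servo_tool", "payload": {"increments": [[[0, 0, 0.7, 0, 0], [0, 0, 1.4, 0, 0], [0, 0, 2, 0, 0], [0, 0, 2, 0, 0]]]}}

```text
time_s: 14.15
eef_pos: [0.6574, 0.1352, 0.2095]
tcp_rot: [0.0, 0.123, 0.992, 0.0]
force: [-0.8, -0.8, -4.6]
finger_gap: 0.43
finger_force: 40.0
```

Emit:
{"api": "servo_tool", "payload": {"increments": [[[0, 0, 0.5, 0, 0], [0, 0, 0.7, 0, 0], [0, 0, 0.7, 0, 0]]]}}

```text
time_s: 14.52
eef_pos: [0.6576, 0.1352, 0.2094]
tcp_rot: [0.001, 0.123, 0.992, 0.0]
force: [-2.4, -3.0, 6.5]
finger_gap: 0.429
finger_force: 40.0
```

Contact came at TCP z 0.2094, which puts the jar's underside at 0.120, so it is home. Releasing.

Emit:
{"api": "servo_tool", "payload": {"increments": [[[0, 0, -0.4, 0, 0], [0, 0, -0.4, 0, 0.6], [0, 0, -0.4, 0, 0.8], [0, 0, -0.4, 0, 1], [0, 0, -0.4, 0, 1]]]}}

```text
time_s: 15.15
eef_pos: [0.6573, 0.1353, 0.2089]
tcp_rot: [-0.0, 0.123, 0.992, 0.0]
force: [-0.3, 0.4, -1.0]
finger_gap: 0.833
finger_force: 0.0
```

Emit:
{"api": "servo_tool", "payload": {"increments": [[[0, 0, 0, 0, 1], [0, 0, 0, 0, 1], [0, 0, -10, 0, 1], [0, 0, -40, 0, 1], [0, 0, -70, 0, 1]]]}}

```text
time_s: 15.78
eef_pos: [0.6573, 0.1353, 0.2805]
tcp_rot: [0.0, 0.123, 0.992, 0.0]
force: [0.5, -0.2, -0.4]
finger_gap: 1.0
finger_force: 0.0
```

```bash
python3 - h <<'E'
from w import *
print(s["finger_gap"])
near=lambda x,y,r: ok&(np.hypot(c[...,0]-x,c[...,1]-y)<r)
for lo,hi,nm in ((.25,.275,"grip"),(.222,.242,"lid")):
    q=c[near(.6565,.135,.06)&(c[...,2]>lo)&(c[...,2]<hi)]
    if len(q)>3:
        print(nm,len(q),cv2.minEnclosingCircle(q[:,:2].astype(np.float32)),q.mean(0))
        print(np.linalg.lstsq(np.c_[q[:,:2]-[.6565,.135],np.ones(len(q))],q[:,2],rcond=None)[0])
E
```

```text
[0.6573 0.1353 0.2805] [0.0001 0.1226 0.9925 0.    ] [ 0.114   0.4967  1.0782  0.      1.5664 -1.211 ] [ 0.5097 -0.2384 -0.4238]
[0.5752 0.157  0.4794]
1.0001165077121612
grip 2320 ((0.6579886078834534, 0.13547943532466888), 0.020912563428282738) [0.6558 0.136  0.2607]
[ 0.0713 -0.0192  0.2607]
lid 4488 ((0.6579079031944275, 0.13535209000110626), 0.04118046164512634) [0.6498 0.1373 0.231 ]
[ 0.0032 -0.0011  0.2311]
```

The jar is home, level and released: the lid plane reads 0.231 and its centre is at (0.658,0.135). Next I go over the dial and line up with the bar.

Emit:
{"api": "servo_tool", "payload": {"increments": [[[30, -20, 0, -0.18, 1], [60, -40, 0, -0.36, 1], [90, -55, 0, -0.54, 0.8], [115, -68, 0, -0.72, 0.5], [135, -77, 0, -0.9, 0.5]]]}}

```text
time_s: 16.45
eef_pos: [0.5067, 0.0932, 0.2798]
tcp_rot: [0.0, -0.324, 0.946, -0.0]
force: [0.7, 0.0, -0.0]
finger_gap: 0.701
finger_force: 0.0
```

Emit:
{"api": "servo_tool", "payload": {"increments": [[[0, 0, 20, -0.16, 0.5], [0, 0, 60, -0.326, 0.5], [0, 0, 100, -0.326, 0.5], [0, 0, 130, -0.326, 0.5], [0, 0, 130, -0.326, 0.5]]]}}

```text
time_s: 17.08
eef_pos: [0.5066, 0.0934, 0.148]
tcp_rot: [-0.001, -0.471, 0.882, 0.001]
force: [-0.1, 0.8, 0.4]
finger_gap: 0.498
finger_force: 0.0
```

```bash
cat > d.py <<'E'
from w import *
from scipy.spatial.transform import Rotation as Ro
e=s["eef_pos"]; R=Ro.from_quat(np.roll(s["tcp_rot"],-1)).as_matrix(); print("gap",s["finger_gap"],"psi",np.degrees(np.arctan2(R[1,0],R[0,0])))
t=(c-e)@R
m=ok&(abs(t[...,0])<.03)&(abs(t[...,1])<.045)&(t[...,2]>-.07)&(t[...,2]<-.005)&(c[...,2]>.108); q=t[m]
for z in np.arange(-.07,0,.01):
    k=q[(q[:,2]>z)&(q[:,2]<z+.01)]
    if len(k): print(round(z,2),len(k),k.min(0),k.max(0))
P=np.array([.3515,.0987,-.1215]); D=ok&(np.hypot(c[...,0]-.509,c[...,1]-.093)<.04); h=c[...,2]-(c[...,:2]@P[:2]+P[2])
b=c[D&(h>.028)&(h<.037)&(c[...,2]<.113)]; print("bar top",len(b),b.mean(0) if len(b) else "")
if len(b): r=cv2.minAreaRect(b[:,:2].astype(np.float32)); print(r, "in tool",(np.array([*r[0],.1])-e)@R)
E
python3 d.py i
```

```text
[0.5066 0.0934 0.148 ] [-0.0014 -0.4707  0.8823  0.0006] [ 0.0663  0.3857  1.6587  0.      1.1002 -2.4847] [-0.1357  0.8026  0.4392]
[0.46   0.0245 0.3471]
gap 0.4978618800840656 psi -123.84038004034797
-0.07 722 [-0.017  -0.0336 -0.07  ] [ 0.0176  0.0352 -0.06  ]
-0.06 632 [-0.0099 -0.0328 -0.06  ] [ 0.0175  0.0339 -0.05  ]
-0.05 563 [-0.0169 -0.0322 -0.05  ] [ 0.0174  0.0331 -0.0401]
-0.04 466 [-0.0168 -0.0313 -0.04  ] [ 0.0175  0.0321 -0.03  ]
-0.03 77 [-0.014  -0.0273 -0.03  ] [ 0.0171  0.0283 -0.0269]
bar top 1173 [0.5079 0.0931 0.1011]
((0.5084340572357178, 0.09397275745868683), (0.053983841091394424, 0.01411328837275505), 56.103816986083984) in tool [-0.0016 -0.0013  0.048 ]
```

View pics/i.png

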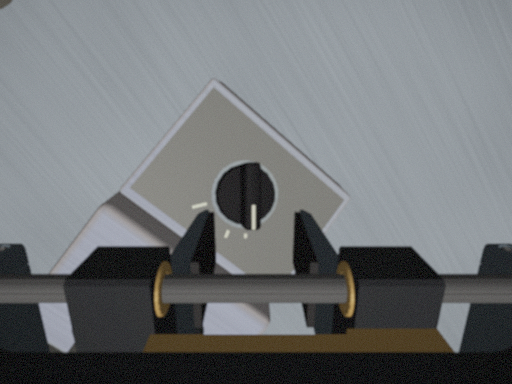

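The bar is aligned under the open fingers: the dial is at (247,195) and the line points at the camera's bottom. The 27 mm tip offset is confirmed again. Descending onto the bar.

Emit:
{"api": "servo_tool", "payload": {"increments": [[[-1, -1.4, 40, 0, 0.5], [-1, -1.4, 65, 0, 0.5], [-1, -1.4, 78, 0, 0.5], [-1, -1.4, 83, 0, 0.5], [-1, -1.4, 86, 0, 0.5]]]}}

```text
time_s: 17.75
eef_pos: [0.5101, 0.0935, 0.0638]
tcp_rot: [0.001, -0.471, 0.882, -0.0]
force: [0.3, 0.5, -0.5]
finger_gap: 0.5
finger_force: 0.0
```

Emit:
{"api": "servo_tool", "payload": {"increments": [[[0, 0, 0, 0, 0.3], [0, 0, 0, 0, 0], [0, 0, 0, 0, 0], [0, 0, 0, 0, 0], [0, 0, 0, 0, 0]]], "force": 25}}

```text
time_s: 18.38
eef_pos: [0.5094, 0.0935, 0.0632]
tcp_rot: [0.0, -0.471, 0.882, -0.0]
force: [-1.6, -0.4, 3.7]
finger_gap: 0.17
finger_force: 24.3
```

```bash
python3 -c "
from rig import arm; s=arm.state(); print(s)"
```

```text
{'time_s': 18.375, 'q': array([ 6.61799266e-02,  5.07595984e-01,  1.74462582e+00,  4.22208651e-05,
        8.89104006e-01, -2.48477399e+00]), 'dq': array([ 0.00158338,  0.00010593,  0.00084748,  0.00177691, -0.00011541,
       -0.00166798]), 'effort': array([ -0.07722736, -74.08209085, -24.81198907,  -0.25623551,
        -0.18717203,  -0.19496544]), 'eef_pos': array([0.50941321, 0.09350552, 0.06318691]), 'tcp_rot': array([ 1.28355332e-04, -4.70683672e-01,  8.82302025e-01, -3.99351662e-05]), 'force': array([-1.61883782, -0.39906062,  3.70206316]), 'moment': array([ 0.12382702,  0.14081089, -0.25737476]), 'finger_force': 24.32115424890071, 'finger_gap': 0.17019426158554765}
```

Emit:
{"api": "servo_tool", "payload": {"increments": [[[0, 0, 0, 0.14, 0], [0, 0, 0, 0.28, 0], [0, 0, 0, 0.42, 0], [0, 0, 0, 0.56, 0], [0, 0, 0, 0.7, 0]]]}}

```text
time_s: 19.0
eef_pos: [0.509, 0.0937, 0.0632]
tcp_rot: [-0.0, -0.137, 0.991, 0.0]
force: [-2.5, 3.2, 4.3]
finger_gap: 0.149
finger_force: 25.0
```

Emit:
{"api": "servo_tool", "payload": {"increments": [[[0, 0, 0, 0.14, 0], [0, 0, 0, 0.28, 0], [0, 0, 0, 0.42, 0], [0, 0, 0, 0.56, 0], [0, 0, 0, 0.65, 0]]]}}

```text
time_s: 19.62
eef_pos: [0.509, 0.094, 0.063]
tcp_rot: [-0.0, 0.186, 0.983, 0.0]
force: [-2.4, 6.0, 3.7]
finger_gap: 0.164
finger_force: 26.1
```

```bash
cat > e.py <<'E'
from w import *
print(s["finger_gap"],s["finger_force"],s["moment"],s["time_s"])
P=np.array([.3515,.0987,-.1215])
for n in ("wrist","top","side"):
    p=arm.snapshot(n); c=cloud(p); D=(p["range_z"]>0)&(np.hypot(c[...,0]-.509,c[...,1]-.0935)<.04); h=c[...,2]-(c[...,:2]@P[:2]+P[2])
    g=cv2.cvtColor(p["image"],cv2.COLOR_BGR2GRAY)
    b=c[D&(h>.026)&(h<.037)&(c[...,2]<.113)]
    w=c[D&(g>130)&(h>.018)&(h<.04)]
    print(n,len(b),cv2.minAreaRect(b[:,:2].astype(np.float32)) if len(b)>4 else "","white",len(w),w.mean(0) if len(w) else "")
    cv2.imwrite("pics/%s_%d.png"%(n,int(1000*s["time_s"])),p["image"])
    if n=="wrist": print("psi mod 180",np.degrees(2*np.arctan2(s["tcp_rot"][2],s["tcp_rot"][1]))%180, "want bar (3rd click)",np.degrees(.2737-.706)%180)
E
python3 e.py; ls pics
```

```text
[0.509 0.094 0.063] [-0.0003  0.1856  0.9826  0.0003] [ 0.0667  0.5077  1.7449  0.001   0.8893 -1.1313] [-2.358   6.0396  3.7122]
[0.4303 0.1259 0.2619]
0.1639657940188136 26.103897396242246 [1.4395 0.4126 0.3209] 19.625
wrist 2251 ((0.5026628971099854, 0.09516453742980957), (0.030093064531683922, 0.04541660100221634), 52.9000358581543) white 88 [0.5159 0.0904 0.105 ]
psi mod 180 158.60210225268372 want bar (3rd click) 155.2310345164945
top 0  white 0 
side 25 ((0.5035254955291748, 0.09035948663949966), (0.023727187886834145, 0.05434763804078102), 63.11705017089844) white 0 
a.png
b.png
c.png
d.png
e.png
f.png
g.png
h.png
i.png
side_19625.png
top_19625.png
wrist_19625.png
```

Emit:
{"api": "servo_tool", "payload": {"increments": [[[0, 0, 0, 0.05, 0], [0, 0, 0, 0.1, 0], [0, 0, 0, 0.1, 0]]]}}

```text
time_s: 20.2
eef_pos: [0.509, 0.0941, 0.063]
tcp_rot: [-0.0, 0.233, 0.972, 0.0]
force: [-1.8, 5.6, 3.8]
finger_gap: 0.174
finger_force: 25.9
```

```bash
python3 e.py; python3 -c "
import cv2,glob
f=sorted(glob.glob('pics/wrist_*'))[-1]; cv2.imwrite('pics/j.png',cv2.resize(cv2.imread(f)[100:300,130:380],None,fx=3,fy=3,interpolation=cv2.INTER_CUBIC))"
```

```text
[0.509  0.0941 0.063 ] [-0.0003  0.233   0.9725  0.0003] [ 0.0668  0.5078  1.7449  0.0011  0.8893 -1.0343] [-1.7622  5.5523  3.8345]
[0.4337 0.1334 0.2619]
0.17410599432867063 25.899052490713075 [1.4287 0.324  0.3309] 20.2
wrist 2238 ((0.5028752684593201, 0.09533891081809998), (0.03082956373691559, 0.04610647261142731), 47.20970916748047) white 101 [0.5152 0.0895 0.1046]
psi mod 180 153.04761257167146 want bar (3rd click) 155.2310345164945
top 0  white 0 
side 23 ((0.5018071532249451, 0.08671192824840546), (0.020035943016409874, 0.05394186079502106), 66.04319763183594) white 0
```

View pics/j.png

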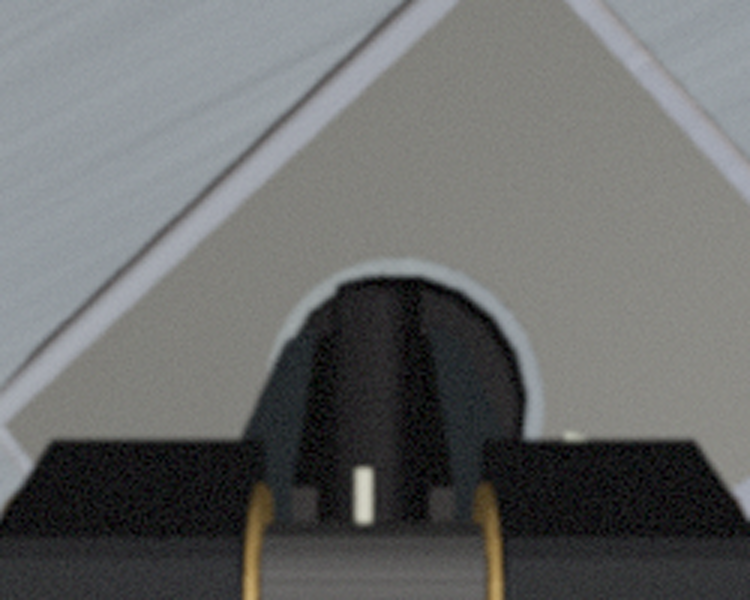

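The picture shows the dial held between the pads, with the white line at crop (363,495) vertical along the bar. I'll compute the dial angle from the line and the bar edges.

```bash
cat > f.py <<'E'
from w import *
P=np.array([.3515,.0987,-.1215+.0345])   # bar top plane
n=np.array([-P[0],-P[1],1]); n/=np.linalg.norm(n)
yaw=.2737; mx=np.array([np.cos(yaw),np.sin(yaw),0]); mx-=n*(n@mx); mx/=np.linalg.norm(mx); my=np.cross(n,mx)
T=np.linalg.inv(p["camera_from_world"]); o=T[:3,3]
def onbar(u,v):
    r=world(p,u,v,1.0)-o; t=(P@[o[0],o[1],1]-o[2])/(r[2]-P[0]*r[0]-P[1]*r[1]); return o+t*r
g=cv2.cvtColor(p["image"],cv2.COLOR_BGR2GRAY)
D=ok&(np.hypot(c[...,0]-.509,c[...,1]-.0935)<.04)&(g>110)&(c[...,2]-(c[...,:2]@P[:2]+P[2])>-.012)&(c[...,2]<.115)
nn,lab,st,ce=cv2.connectedComponentsWithStats(D.astype(np.uint8))
for i in range(1,nn):
    if st[i,4]<20: continue
    v,u=np.nonzero(lab==i); W=np.array([onbar(a,b) for a,b in zip(u,v)]); X=np.c_[W@mx,W@my]
    d=np.linalg.svd(X-X.mean(0),full_matrices=False)[2][0]; d*=np.sign(d[0]); a=np.arctan2(d[1],d[0])
    ctr=np.array([.5073,.0933]); ctr=np.array([*ctr,P@[*ctr,1]]); q=W.mean(0)-ctr
    print("comp",st[i],"line ang",a,"dial",.675-a,"| from centre",.675-np.arctan2(q@my,q@mx),"r",np.linalg.norm(q))
E
python3 f.py
python3 - <<'E'
import cv2; im=cv2.imread('pics/i.png',0); print(im[200:232:3,249:258])
E
```

```text
[0.509  0.0941 0.063 ] [-0.0003  0.2326  0.9726  0.0003] [ 0.0667  0.5078  1.7449  0.001   0.8893 -1.0351] [-2.0223  5.9424  4.4859]
[0.4337 0.1333 0.2619]
comp [248 256   7  17 102] line ang -0.7344475533271739 dial 1.409447553327174 | from centre 1.3434510132549984 r 0.01174119270221071
[[ 48  37  39  37  39  37  28  29  31]
 [ 35  42  46  53  57  55  40  30  31]
 [ 37  66 124 177 197 188 149  83  31]
 [ 31  70 129 183 200 189 148  86  40]
 [ 37  67 130 182 200 191 149  88  43]
 [ 38  68 130 181 200 188 150  87  30]
 [ 41  72 128 183 200 191 152  87  31]
 [ 44  63 123 180 198 189 149  84  38]
 [ 42  65 125 180 199 190 149  88  38]
 [ 30  57 125 180 201 190 149  85  32]
 [110 107 116 124 138 133 123 109 114]]
```

```bash
python3 - <<'E'
from h import *
for n in ("side","top"):
    p=arm.snapshot(n); c=cloud(p); m=(p["range_z"]>0)&(np.hypot(c[...,0]-.657,c[...,1]-.135)<.06)
    for lo,hi in ((.25,.275),(.222,.242)):
        q=c[m&(c[...,2]>lo)&(c[...,2]<hi)]; print(n,len(q),q.mean(0) if len(q) else "",cv2.minEnclosingCircle(q[:,:2].astype(np.float32)) if len(q)>4 else "")
    for k in ("shaker","tub","squeeze_a","trays","spatula"):
        print(k,[np.round(a["at"]) for a in arm.tip_of(k,p)[:2]])
cv2.imwrite("pics/k.png",p["image"])
p=arm.snapshot("side"); cv2.imwrite("pics/l.png",cv2.resize(p["image"][100:330,170:400],None,fx=2.5,fy=2.5,interpolation=cv2.INTER_CUBIC))
s=arm.state(); print(s["force"],s["finger_force"],s["time_s"])
E
```

```text
side 67 [0.65229162 0.12936685 0.25990895] ((0.6545215249061584, 0.13387054204940796), 0.023344947025179863)
side 156 [0.64702564 0.11944179 0.23102658] ((0.6555610299110413, 0.13153822720050812), 0.04135468229651451)
shaker [array([254., 252.]), array([259., 198.])]
tub [array([298., 245.])]
squeeze_a [array([327., 229.]), array([345., 306.])]
trays [array([338., 258.])]
spatula [array([230., 294.])]
top 218 [0.65702963 0.13341014 0.26142833] ((0.6585841774940491, 0.13404323160648346), 0.020671913400292397)
top 264 [0.66992574 0.1311895  0.23233696] ((0.6618469953536987, 0.13382098078727722), 0.04059736803174019)
shaker [array([307., 244.]), array([201., 163.])]
tub [array([312., 191.]), array([354., 289.])]
squeeze_a [array([409., 194.]), array([301., 146.])]
trays [array([358., 169.])]
spatula [array([359., 288.]), array([103., 223.])]
[-2.09345083  6.49598187  3.79523018] 25.890087105799466 21.1
```

View pics/l.png

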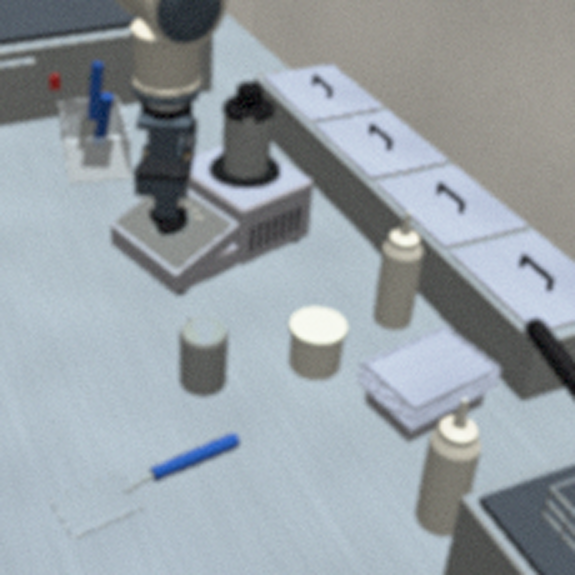

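The jar stands upright on the seat at crop (247,135), the gripper holds the dial at (168,215), and the other things on the counter have not moved. Handing in.

```bash
python3 -c "
from rig import arm; print(arm.sign_off())"
```

```text
the job is handed in; nothing more can be done
None
```

The jar is home, upright and released on the mill seat, and I handed in at about 21 s still holding the dial at the third click, measured at about 1.39 rad (click at 1.35, stop at 1.44); nothing else on the counter was moved.

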